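# Set the reader's focus and hold a valve over its window

## Robot

A 6-joint arm with a two-finger parallel gripper is mounted at the origin on the work surface. World frame = base frame: x ahead of the robot, y to its left, z up, the work surface at z = 0. Lengths are in m, angles in rad, forces in N, time in s.
With the tool pointing down it reaches from about 0.375 to 0.9 m from the base axis. Payload 3.1 kg.
Tool frame: the origin (TCP) lies between the finger pads; the fingertips stand 11 mm ahead of it and the grasp point (between the pads) lies 8 mm behind it; z points along the fingers, y is the direction in which the jaws open and shut (so a half turn about z gives the same grasp; the last joint's range is limited). The gripper opens to 85 mm and grips with 20 to 120 N. Pads are 22 mm wide; open, the fingers measure 114 mm over their backs; the gripper's body (76 mm by 85 mm) begins 54 mm behind the grasp point. The pads swing forward as they close: fully open they stand 13 mm farther back than shut.
Start: joints at [-1.365, 0.527, 1.433, -0, 1.181, -0.178], TCP at [0.234, -0.579, 0.242] pointing down, gripper open.
Joint ranges: [-3.08, 3.08], [-0.75, 2.2], [0.22, 2.44], [-1.43, 4.57], [0, 2.65], [-2.85, 2.85]. Speed limits (rad/s): [2.79, 2.79, 3.14, 3.14, 3.14, 3.14].

## Interface

Orientations are given as a unit quaternion [x, y, z, w].
In Python, from station import manip gives the robot as it stands.
- The arm moves only by the tool move_arm, never from a script. Its argument "deltas" is a list of rows, each a list of 5 numbers: the shift along the tool's x, y, z in units of 40 cm (1.0 is 40 cm), then the turn about the tool's z in units of 0.5 rad (1.0 is 0.5 rad), then the opening in per cent of the stroke, from 0 (shut) to 100 (fully open). In form: [[x, y, z, twist, grip], ...]. A call has exactly 8 rows; each row is the pose to reach, as a shift and turn from the pose commanded when the call began, along the tool's axes at that moment; what a row does not reach only later rows make up. A row lasts 1/12 s, in which the tool goes at most 41.7 mm and 7.16 degrees, less where a joint would pass 70% of its speed; a pose out of reach is approached as far as the arm can. A call with a number of a shift or a turn outside -1 to 1 is refused whole. A call with a gripper value outside its range is refused whole. The fingers move at their own pace and stop on an object; "force" is the grip in N (left out, the last holds). Time passes only in rows, so rows that repeat a pose let the fingers close, or fill a call up. It gives the time, the measured TCP pose, the force and the opening at its end, in the units of the state.
- manip.sense(): the state, without advancing time (a new reading comes with each control period).
- manip.snapshot(name): name is "scene" or "top"; returns (picture, depth): 420x560x3 uint8, red, green, blue; 420x560 float32, m along the optical axis (not along the pixel's ray), 0 where there is no reading.
- manip.get_calibration(name): a dict with "vfov" (degrees; the focal length in pixels is half the picture's height over the tangent of half this angle, whatever the lens; pixels are square), "cx", "cy" (the principal point, pixels), "pose" (4x4, takes a point from camera to world coordinates). Camera axes: x right, y down, z forward; pixel columns grow to the right and rows downward; lengths in m; the calibration is good to about 2 mm. A picture is of the moment at which its call begins. get_calibration takes no time and is no camera call.
- manip.sign_off(): hands the job in, once; it reports no verdict.
The state is a dict: "t": time; "q": joint angles; "qd": joint speeds; "tau": joint torques, N m; "tcp_pos": TCP position; "tool_rot": TCP orientation; "force": force on the tool from outside, world axes, zero at the start; "ft_torque": the same for the moment, N m; "finger_gap": opening from 0.0 (shut) to 1.0 (fully open).
Only numpy, scipy, OpenCV 4.12 (cv2) and the standard library are available. Lean on these libraries where they do the work, as an engineer would, in place of code of your own. Each camera call takes 0.05 s, during which the arm holds its last target.

## Task

First slide the focus grip on the part reader along its track until it stands level with the little steel index clip beside the track. Then pick the steel valve out of the yellow bin, carry it across over the row of things standing between bin and reader without disturbing them, and hold it level about a centimetre above the reader's glass window, centred on it and lengthwise along it, never letting the valve touch the reader. Finish while still gripping the valve there, motionless: do not put it down or let go.

Things in the scene. Friction and masses are not known exactly. Their poses are not given: they have to be found in the camera images.
- reader: flat grey part reader fixed to the bench, 240 (x) by 250 (y) by 30 mm high; origin at the centre of its underside, z up. On its top: the glass window (centre at x +55 mm) and, parallel to it, an aluminium slider track along y (centre line at x -60 mm, 26 mm wide, 146 mm long, rising to 38 mm above the bench). It stands either on the left or on the right of the bench, the bin on the other side
- window (a point): centre of the glass surface, 31 mm above the bench; the flat window is 56 mm (x) by 130 mm (y, its length) in a thin black frame; axes as the reader's
- focus (a joint): position of the focus grip along its track in m, 0 to 0.110, growing towards the reader's +y; it stays where it is left and slides with about 1.5 N of friction
- focus_top (a point): centre of the top face of the focus grip, a black upright block 24 (x) by 18 (y) by 34 mm high standing on the track, with a white line across its top; top 72.5 mm above the bench; axes as the reader's
- index: small steel index clip, a low bar 26 (x, across the track) by 8 (y) by 7 mm high, lying on the reader's top beside the track on the side away from the window (at reader x -87 mm; its top 37 mm above the bench); origin at the centre of its underside, axes as the reader's. It marks where the focus grip's middle must stand: same reader y
- bin: open yellow storage bin fixed to the bench, 240 (x) by 230 (y) by 55 mm high, walls and floor 4 mm thick; origin at the centre of its underside
- valve: stainless steel in-line valve lying in the bin, 0.25 to 0.47 kg, 100 mm long along its x axis: a square body 50 (x) by 36 (y) by 36 mm high in the middle, a round threaded stub of 25 mm diameter and 25 mm length at each end, and a low round plug 18 mm wide and 3 mm high on top; origin at the centre of the underside of the square body, z up. Both ends are alike
- valve_center (a point): centre of the valve's square body, 18 mm above its underside
- canister_a: filter canister standing upright in the row between bin and reader, white with a blue cap, 52 mm in diameter, 110 mm high; origin at the centre of its underside; leave alone
- canister_b: a second canister like the first; leave alone
- coupling: white plastic pipe coupling standing upright in the row, 52 mm in diameter, 60 mm high; origin at the centre of its underside; leave alone
- copper_stub: copper pipe stub standing upright in the row, 36 mm in diameter, 70 mm high; origin at the centre of its underside; leave alone

How it is judged:
On the way, in this order (a step that is already met when the one before it is completed fails the run):
1. the focus grip stands level with the index clip (within 5 mm) and is at rest (y of focus_top in the frame of index between -0.005 and 0.005 m and velocity of joint focus between -0.01 and 0.01 m/s), for 0.2 s.
2. the valve is up above the row of standing things, between bin and reader (world y of valve_center between -0.06 and 0.06 m and height (world z) of valve_center above 0.12 m), for 0.02 s.
At the end, for the whole second after the job is handed in: Focus grip within 5 mm of the index clip along the track; valve motionless in the fingers, off the reader, its centre within 12 mm of the window's centre in plan, lengthwise along it and level within 0.15 rad each, its underside 3 to 20 mm above the glass (y of focus_top in the frame of index between -0.005 and 0.005 m and horizontal distance between valve_center and window below 0.012 m and z of valve_center in the frame of window between 0.021 and 0.038 m and angle between the x axis of valve and the y axis of window, either way round below 0.15 rad and angle between valve's own z axis and vertical below 0.15 rad and linear speed of valve below 0.02 m/s and angular speed of valve below 0.2 rad/s and contact force between the fingers and valve above 1 N and contact force between valve and reader below 0.1 N and contact force between valve and index below 0.1 N); the arm keeps its last pose, push and grip.
It fails at once if the valve touches the reader (contact force between valve and reader above 0.3 N).
It fails at once if the canister a is shifted by more than 15 mm or tipped (distance of canister_a from where it was at the start of the episode above 0.015 m or angle between canister_a's own z axis and vertical above 0.3 rad).
It fails at once if the canister b is shifted by more than 15 mm or tipped (distance of canister_b from where it was at the start of the episode above 0.015 m or angle between canister_b's own z axis and vertical above 0.3 rad).
It fails at once if the coupling is shifted by more than 15 mm or tipped (distance of coupling from where it was at the start of the episode above 0.015 m or angle between coupling's own z axis and vertical above 0.3 rad).
It fails at once if the copper stub is shifted by more than 15 mm or tipped (distance of copper_stub from where it was at the start of the episode above 0.015 m or angle between copper_stub's own z axis and vertical above 0.3 rad).
It also fails if it takes over 61 s, if anything falls off the work surface, if the arm or the gripper's body presses on something with over 40 N, if the wrist force passes 120 N, or if a joint passes its speed limit or range.

## Working session

There is one attempt and no reset: what is moved stays moved. The work goes in short steps, Python scripts to look and compute and a tool call to move; the robot and the scene stay as the last step left them, time stands still between calls to the robot, and variables do not carry over. Pictures are saved under pics/ and viewed, and the job is handed in when it is done.

Besides the shell and the picture viewer there is one more tool, called after ">>>" in YAML: its name, and indented under it one key for each argument. move_arm: Moves the arm, as the interface text tells. Its arguments: {"type":"object","properties":{"deltas":{"type":"array","items":{"type":"array","items":{"type":"number"}}},"force":{"type":"number"}},"required":["deltas"]}

```bash
ls; mkdir -p pics
python3 - <<'E'
from station import manip
import cv2,numpy as np
s=manip.sense();print({k:np.round(v,4) for k,v in s.items()})
for n in("scene","top"):
    p,d=manip.snapshot(n);cv2.imwrite(f"pics/{n}0.png",p[:,:,::-1]);np.savez(f"{n}0.npz",p=p,d=d)
    c=manip.get_calibration(n);print(n,c,(d>0).mean())
E
```

```text
pics
{'t': np.float64(0.0), 'q': array([-1.3655,  0.5285,  1.4339, -0.    ,  1.1814, -0.1785]), 'qd': array([ 0.0022, -0.0008, -0.0003,  0.0005,  0.0007, -0.0011]), 'tau': array([ 7.00000e-04, -4.42356e+01, -1.78024e+01, -1.00000e-04,
        8.50000e-03, -0.00000e+00]), 'tcp_pos': array([ 0.2339, -0.5788,  0.2413]), 'tool_rot': array([ 0.9816,  0.1907, -0.    , -0.0011]), 'force': array([ 0.9724,  0.1205, -0.0662]), 'ft_torque': array([ 0.0229, -0.0181,  0.0202]), 'finger_gap': np.float64(1.0002)}
scene {'vfov': 56.15980154730766, 'cx': 274.05585289319816, 'cy': 211.12279098359755, 'pose': array([[ 0.82978834,  0.42220559, -0.36495718,  0.78478609],
       [ 0.55786868, -0.64544721,  0.52170915, -0.39436398],
       [-0.01529207, -0.63650635, -0.77111985,  0.61096391],
       [ 0.        ,  0.        ,  0.        ,  1.        ]])} 0.9958971088435374
top {'vfov': 42.0655173458404, 'cx': 286.3887973611105, 'cy': 211.45476666530138, 'pose': array([[ 2.78853625e-02, -9.92132940e-01,  1.22043581e-01,
         4.37937021e-01],
       [-9.99609783e-01, -2.78769911e-02,  1.77641419e-03,
        -4.17648748e-04],
       [ 1.63976880e-03, -1.22045494e-01, -9.92523153e-01,
         1.04829586e+00],
       [ 0.00000000e+00,  0.00000000e+00,  0.00000000e+00,
         1.00000000e+00]])} 0.9960841836734694
```

View pics/scene0.png

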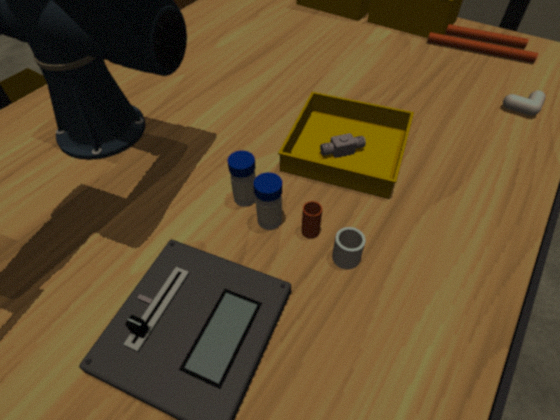

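View pics/top0.png

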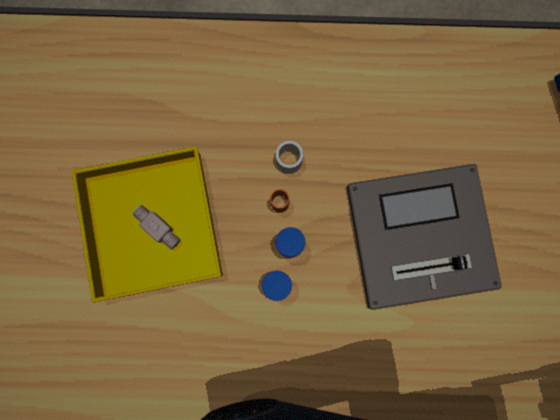

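Scene: the reader is on the right (−y) and the bin on the left. In the top view, the grip is at about (459,263), the clip at (433,282), the window at (419,206) and the valve at (156,227). Next I'll check the calibration and measure.

```bash
cat > h.py <<'E'
import numpy as np,cv2
from station import manip
def cal(n):
    c=manip.get_calibration(n);f=210/np.tan(np.radians(c["vfov"]/2));return f,c["cx"],c["cy"],np.array(c["pose"])
def ray(n,uv):
    f,cx,cy,P=cal(n);uv=np.atleast_2d(uv).astype(float)
    d=np.c_[(uv[:,0]-cx)/f,(uv[:,1]-cy)/f,np.ones(len(uv))]
    return P[:3,3],d@P[:3,:3].T
def plane(n,uv,z):
    o,d=ray(n,uv);return o+d*((z-o[2])/d[:,2])[:,None]
def cloud(n,D):
    v,u=np.mgrid[0:420,0:560];o,d=ray(n,np.c_[u.ravel(),v.ravel()])
    return (o+d*D.reshape(-1,1)).reshape(420,560,3)
def tri(uvs,uvt):
    o1,d1=ray("scene",uvs);o2,d2=ray("top",uvt);out=[]
    for a,b in zip(d1,d2):
        t=np.linalg.lstsq(np.c_[a,-b],o2-o1,rcond=None)[0];p,q=o1+a*t[0],o2+b*t[1];out.append(np.r_[(p+q)/2,np.linalg.norm(p-q)])
    return np.array(out)
E
python3 - <<'E'
from h import *
for n in("top","scene"):
    z=np.load(n+"0.npz");C=cloud(n,z["d"]);np.save(n+"0c.npy",C)
    if n=="top": pts=[(30,60),(280,60),(530,60),(330,380),(30,330),(419,206),(370,280),(156,227),(459,263),(433,282),(290,242),(277,286),(205,220),(120,270)]
    else: pts=[(430,290),(330,60),(225,335),(343,145),(138,326),(145,299),(268,183),(242,161),(350,170)]
    for u,v in pts: print(n,u,v,np.round(C[v,u],4),z["p"][v,u])
# crops
t=np.load("top0.npz")["p"][:,:,::-1];s=np.load("scene0.npz")["p"][:,:,::-1]
a=cv2.resize(t[160:310,345:505],None,fx=4,fy=4,interpolation=2)[:,:]
cv2.imwrite("pics/t_reader.png",a)
cv2.imwrite("pics/s_reader.png",cv2.resize(s[235:420,80:300],None,fx=3,fy=3,interpolation=2))
cv2.imwrite("pics/t_bin.png",cv2.resize(t[190:265,115:200],None,fx=8,fy=8,interpolation=2)[:600,:800])
cv2.imwrite("pics/s_bin.png",cv2.resize(s[120:175,305:380],None,fx=10,fy=10,interpolation=2)[:600,:800])
E
```

```text
top 30 60 [8.575e-01 5.225e-01 3.000e-04] [135 108  69]
top 280 60 [ 0.8723  0.0228 -0.0011] [141 118  74]
top 530 60 [ 0.8845 -0.4761  0.004 ] [133 104  65]
top 330 380 [ 0.2528 -0.0886  0.    ] [90 67 45]
top 30 330 [0.3287 0.4772 0.0009] [137 110  68]
top 419 206 [ 0.5799 -0.2468  0.0339] [101 103 103]
top 370 280 [ 0.4397 -0.1567  0.0311] [84 79 74]
top 156 227 [0.526  0.2417 0.0416] [129 115 113]
top 459 263 [ 0.4741 -0.3079  0.0742] [18 15 17]
top 433 282 [ 0.4393 -0.2715  0.037 ] [131 117 113]
top 290 242 [ 0.5004 -0.0064  0.1127] [ 25  63 120]
top 277 286 [0.4251 0.0136 0.1116] [ 31  66 122]
top 205 220 [0.5453 0.1572 0.0052] [146 136   0]
top 120 270 [0.4454 0.314  0.0055] [146 132   0]
scene 430 290 [0.8174 0.0187 0.0018] [134 106  63]
scene 330 60 [0.3129 0.5846 0.0009] [133 101  57]
scene 225 335 [ 0.5841 -0.2454  0.0309] [81 88 78]
scene 343 145 [0.5362 0.2284 0.0403] [79 72 67]
scene 138 326 [ 0.4855 -0.3148  0.0721] [11 13 10]
scene 145 299 [ 0.4407 -0.2709  0.0353] [105  92  84]
scene 268 183 [ 0.5033 -0.0084  0.1104] [ 0 30 86]
scene 242 161 [0.4314 0.0115 0.1104] [ 2 31 85]
scene 350 170 [0.5896 0.1519 0.0563] [110  88   0]
```

View pics/t_reader.png

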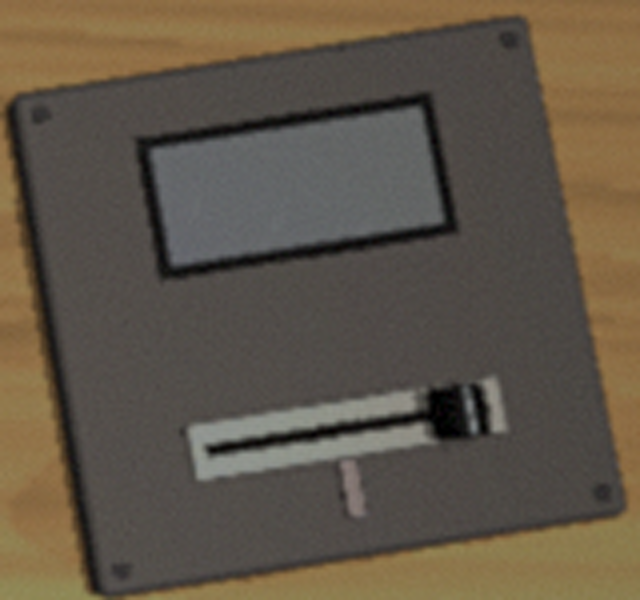

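View pics/s_reader.png

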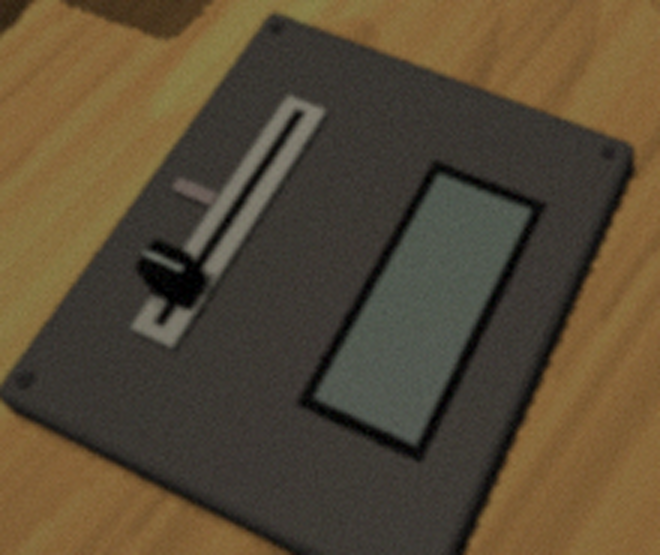

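View pics/t_bin.png

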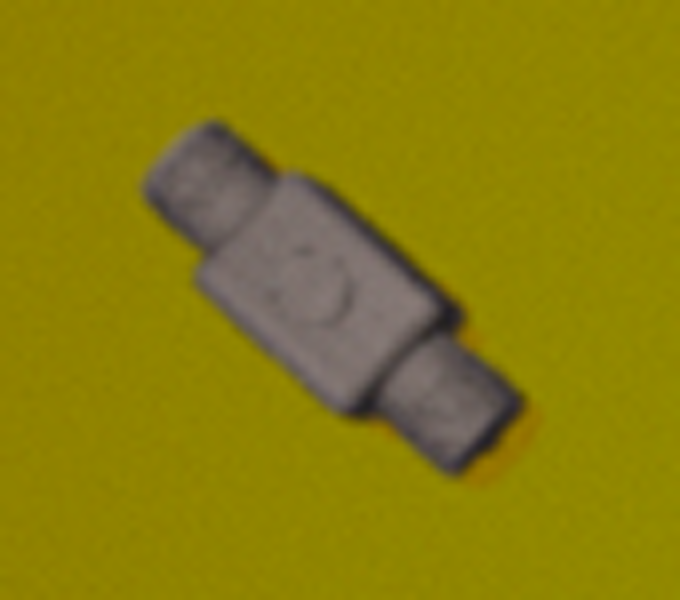

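View pics/s_bin.png

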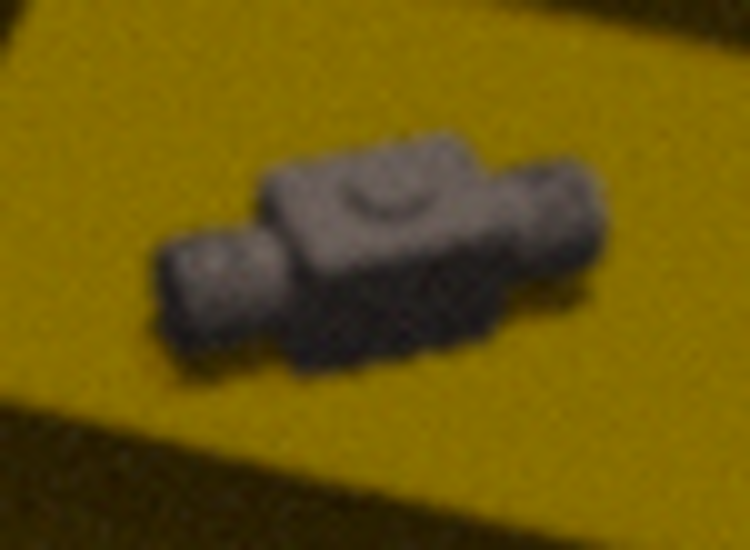

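```bash
cat > m.py <<'E'
from h import *
def big(mask):
    cs,_=cv2.findContours(mask.astype(np.uint8),cv2.RETR_EXTERNAL,cv2.CHAIN_APPROX_NONE)
    return sorted(cs,key=cv2.contourArea)[::-1]
def fit(mask,C,zmin,zmax):
    P=C[mask];P=P[(P[:,2]>zmin)&(P[:,2]<zmax)];return P
def rect(P):
    (c,s,a)=cv2.minAreaRect((P[:,:2]*1000).astype(np.float32));return np.round(c,1),np.round(s,1),round(a,2)
E
python3 - <<'E'
from m import *
roi={"top":dict(win=(365,165,475,250),trk=(380,245,485,295),val=(120,195,195,260),idx=(425,272,440,293)),
 "scene":dict(win=(170,280,270,395),trk=(115,255,200,360),val=(312,125,375,165),idx=(130,290,155,308))}
for n in("top","scene"):
    z=np.load(n+"0.npz");p=z["p"];C=np.load(n+"0c.npy");hsv=cv2.cvtColor(p,cv2.COLOR_RGB2HSV);V=p.max(2).astype(int)
    def R(k):
        m=np.zeros((420,560),bool);a,b,c,d=roi[n][k];m[b:d,a:c]=1;return m
    # glass: blueish/bright inside frame
    g=R("win")&((p[:,:,2].astype(int)>=p[:,:,0]-4)&(V>80) if n=="top" else (p[:,:,1].astype(int)>=p[:,:,0]+2)&(V>60))
    c=big(g)[0][:,0];q=plane(n,c,.031);print(n,"glass px",c.mean(0),rect(q),"z",np.median(C[g][:,2]))
    k=R("win")&(V<50 if n=="top" else V<38)
    c=big(k)[0][:,0];print(n,"frame",rect(plane(n,c,.031)))
    # valve
    m=R("val")&(hsv[:,:,1]<90)
    c=big(m)[0][:,0];print(n,"valve outline@22mm",rect(plane(n,c,.022)))
    for lo,hi in((.036,.046),(.038,.046)):
        P=fit(m,C,lo,hi);print(n,"valve top",len(P),rect(P),P.mean(0),np.median(P[:,2]))
    P=fit(R("trk"),C,.060,.085);print(n,"grip cloud",len(P),rect(P),P.mean(0),P[:,2].max())
    i=R("idx")&((p[:,:,0]>110) if n=="top" else (p[:,:,0].astype(int)>p[:,:,1]+6)&(V>70))
    c=big(i)[0][:,0];print(n,"idx",i.sum(),c.mean(0),rect(plane(n,c,.037)),np.median(C[i][:,2]))
    t=R("trk")&(V>125 if n=="top" else V>90);
    P=fit(R("trk")&(V>(125 if n=="top" else 90)),C,.034,.042);print(n,"track",len(P),rect(P),np.median(P[:,2]))
    w=R("trk")&(C[:,:,2]>.06);
    vv=np.argwhere(w&(V>60));print(n,"white px",vv.mean(0)[::-1] if len(vv) else None,len(vv))
    rd=(C[:,:,2]>.024)&(C[:,:,2]<.035)&(C[:,:,1]<-.08)&(C[:,:,0]>.3)&(C[:,:,0]<.8)
    print(n,"reader",rect(C[rd]))
    b=(hsv[:,:,0]>20)&(hsv[:,:,0]<33)&(hsv[:,:,1]>230)&(C[:,:,2]>.04)&(C[:,:,2]<.065)&(C[:,:,1]>.05)
    print(n,"bin rim",rect(C[b]))
    for nm,(x,y,r,h) in dict(a=(.43,.013,.04,.1),b=(.5,-.006,.04,.1),).items():
        mm=(np.hypot(C[:,:,0]-x,C[:,:,1]-y)<r)&(C[:,:,2]>h);print(n,nm,rect(C[mm]))
    mm=(C[:,:,2]>.03)&(abs(C[:,:,1])<.06)&(C[:,:,0]>.535);l=cv2.connectedComponentsWithStats(mm.astype(np.uint8))
    for j in range(1,l[0]):
        if l[2][j,4]>40: print(n,"obj",rect(C[l[1]==j]),C[l[1]==j][:,2].max())
E
```

```text
top glass px [418.56382979 206.07978723] (array([ 580.2, -247. ]), array([ 55.2, 128.8]), 10.65) z 0.03140260749293611
top frame (array([ 580.1, -246.8]), array([ 68.8, 142.7]), 10.65)
top valve outline@22mm (array([528.1, 247.3]), array([102. ,  36.1]), 49.87)
top valve top 548 (array([527.6, 244.5]), array([98. , 34.9]), 49.74) [0.52764193 0.24442759 0.04061714] 0.04062780400731236
top valve top 467 (array([527.3, 244.1]), array([97. , 34.9]), 49.74) [0.52763692 0.24458089 0.04125879] 0.0410220118649498
top grip cloud 155 (array([ 475.8, -313.2]), array([23.8, 18.4]), 10.88) [ 0.47542345 -0.31179276  0.07180402] 0.07583653775890498
top idx 78 [432.83333333 281.5       ] (array([ 440.2, -271.2]), array([24.5,  6.2]), 11.21) 0.03796306899355706
top track 575 (array([ 455.1, -270.6]), array([ 49.3, 144.1]), 10.71) 0.03879317585233655
top white px [459.65454545 263.01818182] 55
top reader (array([ 526.2, -257. ]), array([240.3, 250.7]), 10.75)
top bin rim (array([532.4, 258.6]), array([244.7, 236.3]), 13.15)
top a (array([426. ,  14.6]), array([49. , 49.5]), 1.57)
top b (array([501.6, 
[... 810 characters left out ...]
409491  0.06996161] 0.07475833783176034
scene idx 85 [144.68571429 298.34285714] (array([ 440. , -270.7]), array([27.1,  8.4]), 11.85) 0.035972303777836445
scene track 815 (array([ 454. , -270.4]), array([ 51.8, 145.3]), 10.67) 0.03730867983011399
scene white px [138.82 313.98] 50
scene reader (array([ 526.7, -257. ]), array([240. , 249.6]), 10.61)
scene bin rim (array([423.9, 532.7]), array([416.6, 824.7]), 11.66)
scene a (array([428. ,  14.1]), array([50.2, 51.7]), 35.81)
scene b (array([502.7,  -7.6]), array([49.5, 50.8]), 32.14)
scene obj (array([583.1,  14. ]), array([35.3, 35.2]), 58.78) 0.07234619286559396
scene obj (array([667.9,  -1. ]), array([50.6, 51.5]), 6.3) 0.06306429998078489
```

Both views agree to about 1–2 mm, and all sizes and heights match the text. Reader yaw is 10.65°, with its centre at (526.4, −257). In the reader frame the grip is at y −46 and the clip at y +2.2, so the grip has to slide about +48 mm. Next I'll work out the moves.

```bash
cat > go.py <<'E'
from h import *
from scipy.spatial.transform import Rotation as R
def go(x,y,z,a=None,base=None):
    s=manip.sense();M=R.from_quat(s["tool_rot"]).as_matrix();p=np.array(s["tcp_pos"])
    ca=np.arctan2(M[1,0],M[0,0]);d=M.T@(np.array([x,y,z])-p)
    tw=0 if a is None else (ca-a+np.pi/2)%np.pi-np.pi/2
    print("t",round(float(s["t"]),2),"p",p.round(4),"a",ca.round(4),"tilt",np.round(M[:,2],4),"gap",round(float(s["finger_gap"]),3),"F",np.round(s["force"],1),"q",np.round(s["q"],2))
    print("units",(d/.4).round(4),"twist",round(tw/.5,4),"rows",np.linalg.norm(d)/.0417,abs(tw)/.125)
E
python3 -c "
from go import *
go(.4764,-.3133,.13,.186)"
```

```text
t 0.1 p [ 0.2339 -0.5789  0.2414] a 0.3838 tilt [-4.0e-04  1.9e-03 -1.0e+00] gap 1.001 F [-1.2  0.2 -0.1] q [-1.37  0.53  1.43  0.    1.18 -0.18]
units [ 0.8106 -0.3882  0.2796] twist 0.3956 rows 9.029087101395737 1.5825769429548053
```

>>> move_arm:
  deltas:
    - [0.09,-0.043,0.03,0.1,70]
    - [0.18,-0.086,0.06,0.2,70]
    - [0.27,-0.13,0.09,0.3,70]
    - [0.36,-0.172,0.12,0.396,70]
    - [0.45,-0.216,0.15,0.396,70]
    - [0.54,-0.259,0.18,0.396,70]
    - [0.63,-0.302,0.21,0.396,70]
    - [0.7,-0.335,0.24,0.396,70]

```text
t: 0.77
tcp_pos: [0.4447, -0.3476, 0.1455]
tool_rot: [0.996, 0.093, -0.0, -0.001]
force: [0.9, 0.0, -0.7]
finger_gap: 0.701
```

```bash
python3 -c "
from go import *
go(.4764,-.3133,.11,.186)"
```

```text
t 0.77 p [ 0.4447 -0.3476  0.1455] a 0.1867 tilt [-4.0e-04  1.4e-03 -1.0e+00] gap 0.701 F [ 0.9  0.  -0.7] q [-0.86  0.58  1.67  0.    0.89  0.52]
units [ 0.0938 -0.0695  0.0887] twist 0.0015 rows 1.4062730786293693 0.005956724579464279
```

>>> move_arm:
  deltas:
    - [0.05,-0.035,0.045,0,60]
    - [0.094,-0.07,0.089,0,60]
    - [0.094,-0.07,0.089,0,60]
    - [0.094,-0.07,0.089,0,60]
    - [0.094,-0.07,0.089,0,60]
    - [0.094,-0.07,0.089,0,60]
    - [0.094,-0.07,0.089,0,60]
    - [0.094,-0.07,0.089,0,60]

```text
t: 1.43
tcp_pos: [0.475, -0.3172, 0.1115]
tool_rot: [0.996, 0.092, 0.0, 0.001]
force: [-0.4, 0.2, -0.6]
finger_gap: 0.597
```

Run:
```python
from go import *
go(.4764,-.3133,.057,.186)
for n in("top","scene"):
    p,d=manip.snapshot(n);a=p[150:320,340:520] if n=="top" else p[235:400,60:280]
    cv2.imwrite(f"pics/{n}1.png",cv2.resize(a[:,:,::-1],None,fx=3,fy=3,interpolation=2))
```

```text
t 1.43 p [ 0.475  -0.3172  0.1115] a 0.1841 tilt [ 0.0011 -0.0011 -1.    ] gap 0.597 F [-0.4  0.2 -0.6] q [-0.78  0.64  1.68 -0.    0.82  0.6 ]
units [ 0.0051 -0.0091  0.1363] twist -0.0038 rows 1.3108709036915698 0.015273237860586875
```

View pics/scene1.png

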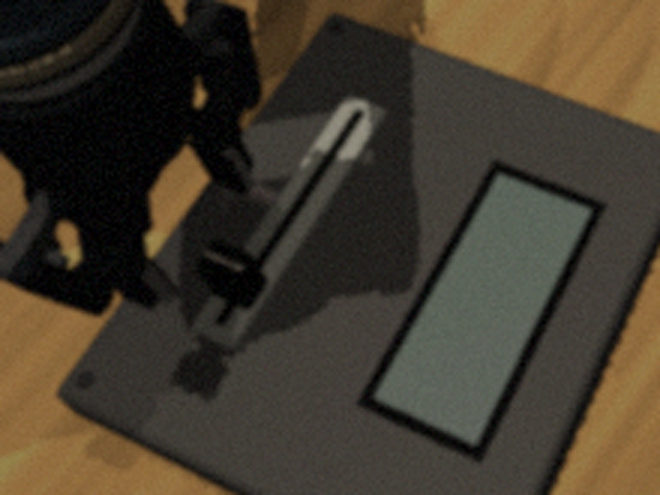

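The fingers straddle the grip along the track: grip top at about (232,258) in the crop, one finger each side. I'll check the sensing noise and then descend.

```bash
python3 -c "
from go import *
go(.4764,-.3133,.057,.186)
manip.snapshot('top')
go(.4764,-.3133,.057,.186)
manip.snapshot('top')
go(.4764,-.3133,.057,.186)"
```

```text
t 1.53 p [ 0.475  -0.3168  0.1113] a 0.1845 tilt [ 7.e-04 -8.e-04 -1.e+00] gap 0.604 F [-0.2 -0.   0.4] q [-0.78  0.64  1.68 -0.    0.82  0.6 ]
units [ 0.0049 -0.0081  0.1357] twist -0.003 rows 1.3044505911739643 0.012012504632322063
t 1.58 p [ 0.475  -0.3166  0.1112] a 0.1847 tilt [ 5.e-04 -6.e-04 -1.e+00] gap 0.598 F [-0.  -1.3  0.1] q [-0.78  0.64  1.68 -0.    0.82  0.6 ]
units [ 0.0048 -0.0077  0.1354] twist -0.0025 rows 1.301583940960529 0.010094303702764762
t 1.63 p [ 0.4751 -0.3164  0.111 ] a 0.185 tilt [ 4.e-04 -4.e-04 -1.e+00] gap 0.6 F [-0.4 -0.1  0.1] q [-0.78  0.64  1.68  0.    0.82  0.6 ]
units [ 0.0046 -0.0072  0.1351] twist -0.002 rows 1.2987002345021816 0.007918587080162354
```

>>> move_arm:
  deltas:
    - [0.0045,-0.005,0.03,0,60]
    - [0.0045,-0.005,0.06,0,60]
    - [0.0045,-0.005,0.09,0,60]
    - [0.0045,-0.005,0.115,0,60]
    - [0.0045,-0.005,0.132,0,60]
    - [0.0045,-0.005,0.132,0,50]
    - [0.0045,-0.005,0.132,0,50]
    - [0.0045,-0.005,0.132,0,40]
  force: 25

```text
t: 2.3
tcp_pos: [0.4769, -0.3139, 0.0581]
tool_rot: [0.996, 0.093, 0.0, 0.0]
force: [-0.5, -0.2, 0.6]
finger_gap: 0.405
```

>>> move_arm:
  deltas:
    - [0,0,0,0,30]
    - [0,0,0,0,20]
    - [0,0,0,0,10]
    - [0,0,0,0,10]
    - [0,0,0,0,10]
    - [0,0,0,0,10]
    - [0,0,0,0,10]
    - [0,0,0,0,10]

```text
t: 2.97
tcp_pos: [0.477, -0.314, 0.0586]
tool_rot: [0.996, 0.093, 0.0, 0.0]
force: [-0.1, 0.4, 6.0]
finger_gap: 0.205
```

Run:
```python
from go import *
go(.4764,-.3133,.057,.186)
for n in("top","scene"):
    p,d=manip.snapshot(n);a=p[150:320,340:520] if n=="top" else p[235:400,60:280]
    cv2.imwrite(f"pics/{n}2.png",cv2.resize(a[:,:,::-1],None,fx=3,fy=3,interpolation=2))
```

```text
t 2.97 p [ 0.477  -0.314   0.0586] a 0.1858 tilt [ 9.e-04 -9.e-04 -1.e+00] gap 0.205 F [-0.1  0.4  6. ] q [-0.78  0.72  1.7   0.    0.71  0.61]
units [-0.0013 -0.002   0.0039] twist -0.0004 rows 0.043372699678551424 0.0015344902889555811
```

View pics/scene2.png

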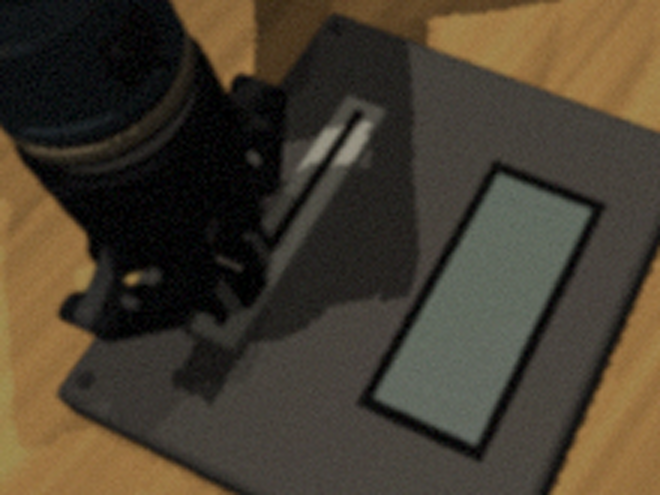

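The gripper closed on the grip at a gap of 17.4 mm, against the 18 mm block. Now I'll slide it +48.5 mm, which is tool −y.

>>> move_arm:
  deltas:
    - [0,-0.01,0,0,10]
    - [0,-0.03,0,0,10]
    - [0,-0.05,0,0,10]
    - [0,-0.07,0,0,10]
    - [0,-0.09,0,0,10]
    - [0,-0.11,0,0,10]
    - [0,-0.121,0,0,10]
    - [0,-0.121,0,0,10]

```text
t: 3.73
tcp_pos: [0.4678, -0.2649, 0.0585]
tool_rot: [0.996, 0.093, 0.0, -0.0]
force: [0.8, 1.0, 7.7]
finger_gap: 0.209
```

>>> move_arm:
  deltas:
    - [0,0,0,0,10]
    - [0,0,0,0,10]
    - [0,0,0,0,10]
    - [0,0,0,0,10]
    - [0,0,0,0,10]
    - [0,0,0,0,10]
    - [0,0,0,0,10]
    - [0,0,0,0,10]

```text
t: 4.4
tcp_pos: [0.4678, -0.2652, 0.0585]
tool_rot: [0.996, 0.093, 0.0, -0.0]
force: [0.4, 2.2, 7.7]
finger_gap: 0.202
```

Run:
```python
from go import *
go(.4764,-.3133,.057,.186)
p=manip.sense()["tcp_pos"];a=.186
d=np.array(p[:2])-[.5264,-.257];print("reader frame",d@[np.cos(a),np.sin(a)],d@[-np.sin(a),np.cos(a)])
for n in("top","scene"):
    p,d=manip.snapshot(n);a=p[150:320,340:520] if n=="top" else p[235:400,60:280]
    cv2.imwrite(f"pics/{n}3.png",cv2.resize(a[:,:,::-1],None,fx=3,fy=3,interpolation=2))
```

```text
t 4.4 p [ 0.4678 -0.2652  0.0585] a 0.1857 tilt [ 3.e-04  6.e-04 -1.e+00] gap 0.202 F [0.4 2.2 7.7] q [-0.72  0.7   1.79  0.    0.65  0.66]
units [-0.0011  0.1221  0.0037] twist -0.0007 rows 1.171784746904082 0.0026432388368533566
reader frame -0.05910814559483341 0.002755901114810321
```

View pics/scene3.png

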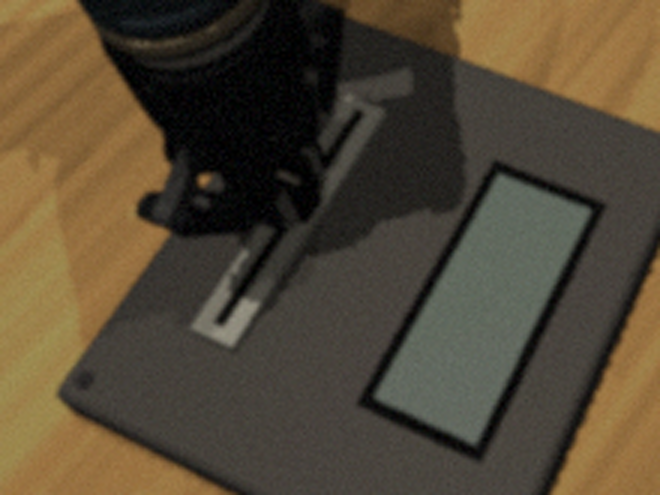

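The grip moved along with the fingers. Next: open, rise, and check its position.

>>> move_arm:
  deltas:
    - [0,0,0,0,30]
    - [0,0,0,0,50]
    - [0,0,0,0,50]
    - [0,0,0,0,60]
    - [0,0,-0.03,0,60]
    - [0,0,-0.08,0,60]
    - [0,0,-0.16,0,60]
    - [0,0,-0.25,0,60]

```text
t: 5.17
tcp_pos: [0.4665, -0.2651, 0.1572]
tool_rot: [0.996, 0.093, -0.002, -0.002]
force: [-0.2, -0.8, -0.8]
finger_gap: 0.598
```

>>> move_arm:
  deltas:
    - [-0.03,-0.06,-0.09,0,100]
    - [-0.06,-0.12,-0.18,0,100]
    - [-0.09,-0.18,-0.21,0,100]
    - [-0.09,-0.26,-0.21,0,100]
    - [-0.09,-0.34,-0.21,0,100]
    - [-0.09,-0.43,-0.21,0,100]
    - [-0.09,-0.43,-0.21,0,100]
    - [-0.09,-0.43,-0.21,0,100]

```text
t: 5.83
tcp_pos: [0.3996, -0.1019, 0.2419]
tool_rot: [0.996, 0.094, -0.0, -0.0]
force: [0.5, -0.8, 1.1]
finger_gap: 1.001
```

Run:
```python
from go import *
from m import *
go(.4764,-.3133,.057,.186)
a=.186
def rf(p): d=np.array(p[:2])-[.5264,-.257];return np.round([d@[np.cos(a),np.sin(a)],d@[-np.sin(a),np.cos(a)]],4)
for n in("top","scene"):
    p,d=manip.snapshot(n);C=cloud(n,d);cv2.imwrite(f"pics/{n}4.png",p[:,:,::-1])
    m=(C[:,:,2]>.055)&(C[:,:,2]<.085)&(abs(C[:,:,0]-.47)<.05)&(C[:,:,1]<-.2)&(C[:,:,1]>-.34)
    P=C[m];r=rect(P);print(n,len(P),r,rf(r[0]/1000),P[:,2].max())
    t=m&(C[:,:,2]>.069);P=C[t];r=rect(P);print(" top face",r,rf(r[0]/1000))
    w=t&(p.max(2)>(60));v=np.argwhere(w);print(" white",len(v),v.mean(0)[::-1],rf(plane(n,v.mean(0)[::-1],.0725)[0]))
    print(" index",rf((.4401,-.271)))
```

```text
t 5.83 p [ 0.3996 -0.1019  0.2419] a 0.1889 tilt [-8.e-04  4.e-04 -1.e+00] gap 1.001 F [ 0.5 -0.8  1.1] q [-0.52  0.24  1.94 -0.    0.96  0.86]
units [0.0896 0.5553 0.4618] twist 0.0057 rows 6.981214148936419 0.0228378110696994
top 163 (array([ 466.5, -264.5]), array([23.7, 18.8]), 8.34) [-0.0603  0.0037] 0.07639731690183815
 top face (array([ 466.5, -264.7]), array([23.9, 17.7]), 11.51) [-0.0603  0.0035]
 white 44 [435.34090909 266.18181818] [-0.0598  0.0018]
 index [-0.0874  0.0022]
scene 247 (array([ 468. , -265.1]), array([24.2, 17.7]), 13.24) [-0.0589  0.0028] 0.0739825340688608
 top face (array([ 467.4, -265. ]), array([23. , 17.1]), 13.59) [-0.0595  0.003 ]
 white 29 [153.5862069  292.51724138] [-0.0606  0.0043]
 index [-0.0874  0.0022]
```

View pics/top4.png

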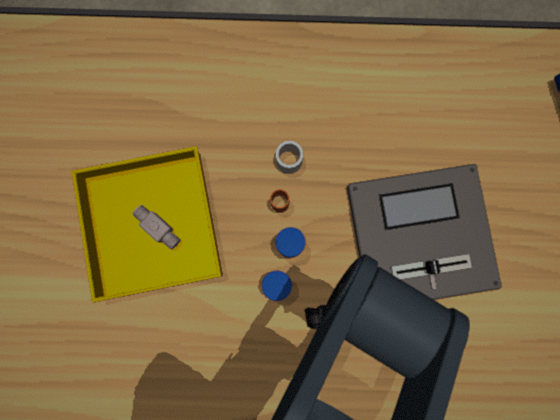

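View pics/scene4.png

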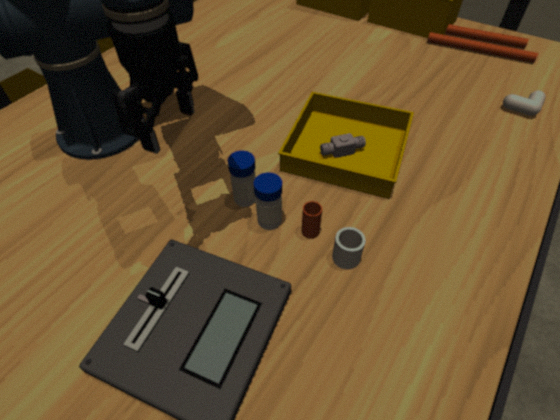

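The grip now stands at reader y of about +3.0 mm (four readings, 1.8–4.3) against the clip's +2.2, so it is level. Row and bin are undisturbed. Now the valve.

Run:
```python
from go import *
from m import *
print("plug tri",tri([(344.2,139.05)],[(153.7,225.4)]), plane("top",(153.7,225.4),.043),plane("scene",(344.2,139.05),.043))
for n in("top","scene"):
    z=np.load(n+"0.npz");p=z["p"];C=np.load(n+"0c.npy")
    m=(C[:,:,2]>.030)&(np.hypot(C[:,:,0]-.528,C[:,:,1]-.245)<.07)&(cv2.cvtColor(p,cv2.COLOR_RGB2HSV)[:,:,1]<90)
    P=C[m];u=np.array([np.cos(.869),np.sin(.869)]);v=np.array([-u[1],u[0]])
    d=P[:,:2]-[.5285,.2445];s,t=d@u,d@v
    print(n,"along",np.percentile(s,[0.5,99.5]).round(4),"across",np.percentile(t,[1,99]).round(4),"body along",np.percentile(s[(abs(t)>.0135)],[2,98]).round(4), "PCA",np.degrees(np.arctan2(*np.linalg.svd(d-d.mean(0),full_matrices=False)[2][0][::-1])))
go(.5285,.2445,.13,.869)
```

```text
plug tri [[0.52920938 0.24648871 0.04094956 0.00074077]] [[0.52870799 0.24577902 0.043     ]] [[0.530404  0.2444554 0.043    ]]
top along [-0.049  0.049] across [-0.0165  0.0176] body along [-0.0237  0.0221] PCA -130.5568363067794
scene along [-0.0487  0.0465] across [-0.0186  0.0148] body along [-0.0219  0.0224] PCA 48.69665773180989
t 5.93 p [ 0.4012 -0.1042  0.2421] a 0.1861 tilt [ 1.e-03 -9.e-04 -1.e+00] gap 1.001 F [-0.7 -0.8  0.3] q [-0.53  0.24  1.93 -0.    0.96  0.86]
units [ 0.4738 -0.7982  0.2797] twist -1.3657 rows 9.299626404107569 5.4629929688797345
```

>>> move_arm:
  deltas:
    - [0.05,-0.085,0,-0.12,100]
    - [0.1,-0.17,0,-0.24,90]
    - [0.15,-0.255,0,-0.36,80]
    - [0.2,-0.34,0,-0.48,75]
    - [0.25,-0.425,0.02,-0.6,75]
    - [0.3,-0.51,0.06,-0.72,75]
    - [0.35,-0.595,0.1,-0.84,75]
    - [0.4,-0.68,0.14,-0.96,75]

```text
t: 6.6
tcp_pos: [0.5088, 0.1917, 0.186]
tool_rot: [0.945, 0.327, 0.001, 0.0]
force: [0.3, -0.6, -0.5]
finger_gap: 0.747
```

>>> move_arm:
  deltas:
    - [0,0,0,0,75]
    - [0,0,0,0,75]
    - [0,0,0,0,75]
    - [0,0,0,0,75]
    - [0,0,0,0,75]
    - [0,0,0,0,75]
    - [0,0,0,0,75]
    - [0,0,0,0,75]

```text
t: 7.27
tcp_pos: [0.5069, 0.1902, 0.1874]
tool_rot: [0.945, 0.326, 0.0, 0.0]
force: [1.3, -0.2, 0.1]
finger_gap: 0.751
```

```bash
python3 -c "
from go import *
go(.529,.245,.10,.869)"
```

```text
t 7.27 p [0.5069 0.1902 0.1874] a 0.6646 tilt [ 8.e-04  1.e-04 -1.e+00] gap 0.751 F [ 1.3 -0.2  0.1] q [ 0.15  0.49  1.7  -0.    0.95  1.06]
units [ 0.1279 -0.0739  0.2186] twist -0.4088 rows 2.5308850401435308 1.6353615570308655
```

>>> move_arm:
  deltas:
    - [0.03,-0.018,0.055,-0.11,75]
    - [0.06,-0.036,0.11,-0.22,75]
    - [0.09,-0.055,0.16,-0.32,75]
    - [0.128,-0.074,0.219,-0.409,75]
    - [0.128,-0.074,0.219,-0.409,75]
    - [0.128,-0.074,0.219,-0.409,75]
    - [0.128,-0.074,0.219,-0.409,75]
    - [0.128,-0.074,0.219,-0.409,75]

```text
t: 7.93
tcp_pos: [0.5291, 0.2452, 0.1007]
tool_rot: [0.907, 0.421, 0.001, 0.0]
force: [0.7, 0.7, 0.1]
finger_gap: 0.752
```

>>> move_arm:
  deltas:
    - [0,0,0,0,75]
    - [0,0,0,0,75]
    - [0,0,0,0,75]
    - [0,0,0,0,75]
    - [0,0,0,0,75]
    - [0,0,0,0,75]
    - [0,0,0,0,75]
    - [0,0,0,0,75]

```text
t: 8.6
tcp_pos: [0.5287, 0.2458, 0.0993]
tool_rot: [0.907, 0.422, -0.0, -0.0]
force: [0.5, -0.6, -0.8]
finger_gap: 0.752
```

Run:
```python
from go import *
go(.529,.245,.021,.869)
p,d=manip.snapshot("scene");cv2.imwrite("pics/scene5.png",cv2.resize(p[40:220,230:450,::-1],None,fx=3,fy=3,interpolation=2))
```

```text
t 8.6 p [0.5287 0.2458 0.0993] a 0.8704 tilt [-1.e-04 -0.e+00 -1.e+00] gap 0.752 F [ 0.5 -0.6 -0.8] q [ 0.24  0.67  1.65 -0.    0.82  0.94]
units [-0.0009  0.0018  0.1957] twist 0.0027 rows 1.8774076534955337 0.010931518522623307
```

View pics/scene5.png

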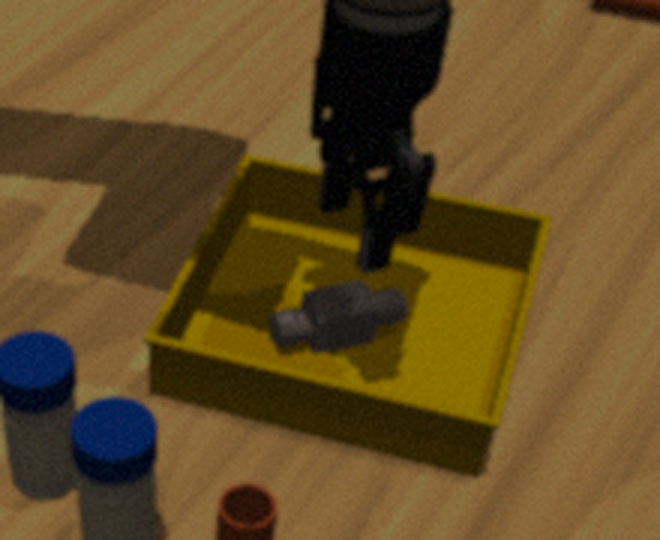

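The open fingers are above the valve, one on each side of its body. Descending.

>>> move_arm:
  deltas:
    - [0,0,0.03,0,75]
    - [0,0,0.06,0,75]
    - [0,0,0.09,0,75]
    - [0,0,0.12,0,75]
    - [0,0,0.15,0,75]
    - [0,0,0.175,0,75]
    - [0,0,0.195,0,75]
    - [0,0,0.195,0,75]

```text
t: 9.32
tcp_pos: [0.5274, 0.2454, 0.019]
tool_rot: [0.907, 0.422, -0.002, -0.0]
force: [-0.1, -0.6, -0.4]
finger_gap: 0.748
```

>>> move_arm:
  deltas:
    - [0,0,0,0,65]
    - [0,0,0,0,55]
    - [0,0,0,0,48]
    - [0,0,0,0,42]
    - [0,0,0,0,30]
    - [0,0,0,0,20]
    - [0,0,0,0,20]
    - [0,0,0,0,20]
  force: 60

```text
t: 9.98
tcp_pos: [0.529, 0.2461, 0.0223]
tool_rot: [0.907, 0.421, 0.001, -0.0]
force: [-1.0, 0.8, 5.8]
finger_gap: 0.413
```

Run:
```python
from go import *
go(.529,.245,.021,.869)
```

```text
t 9.98 p [0.529  0.2461 0.0223] a 0.8701 tilt [ 1.e-03  6.e-04 -1.e+00] gap 0.413 F [-1.   0.8  5.8] q [0.24 0.79 1.68 0.   0.67 0.94]
units [-0.002   0.0017  0.0033] twist 0.0022 rows 0.040576169458064394 0.008765760066445694
```

The gap is 35 mm, so the jaws are on the 36 mm body. Lifting.

>>> move_arm:
  deltas:
    - [0,0,-0.02,0,20]
    - [0,0,-0.06,0,20]
    - [0,0,-0.12,0,20]
    - [0,0,-0.19,0,20]
    - [0,0,-0.26,0,20]
    - [0,0,-0.33,0,20]
    - [0,0,-0.39,0,20]
    - [0,0,-0.43,0,20]

```text
t: 10.65
tcp_pos: [0.5293, 0.2457, 0.196]
tool_rot: [0.907, 0.422, 0.001, 0.0]
force: [0.5, 0.4, -2.2]
finger_gap: 0.413
```

>>> move_arm:
  deltas:
    - [0,0,0,0,20]
    - [0,0,0,0,20]
    - [0,0,0,0,20]
    - [0,0,0,0,20]
    - [0,0,0,0,20]
    - [0,0,0,0,20]
    - [0,0,0,0,20]
    - [0,0,0,0,20]

```text
t: 11.32
tcp_pos: [0.5286, 0.2457, 0.1928]
tool_rot: [0.907, 0.422, -0.0, -0.0]
force: [-0.3, 0.3, -2.5]
finger_gap: 0.413
```

Run:
```python
from go import *
go(.580,-.2469,.19,1.757)
p,d=manip.snapshot("scene");cv2.imwrite("pics/scene6.png",cv2.resize(p[0:220,230:450,::-1],None,fx=2.7,fy=2.7,interpolation=2))
```

```text
t 11.32 p [0.5286 0.2457 0.1928] a 0.8702 tilt [-1.e-03 -2.e-04 -1.e+00] gap 0.413 F [-0.3  0.3 -2.5] q [0.24 0.53 1.59 0.   1.02 0.94]
units [-0.8585  0.8922  0.007 ] twist -1.7735 rows 11.877150306652242 7.094115787849326
```

View pics/scene6.png

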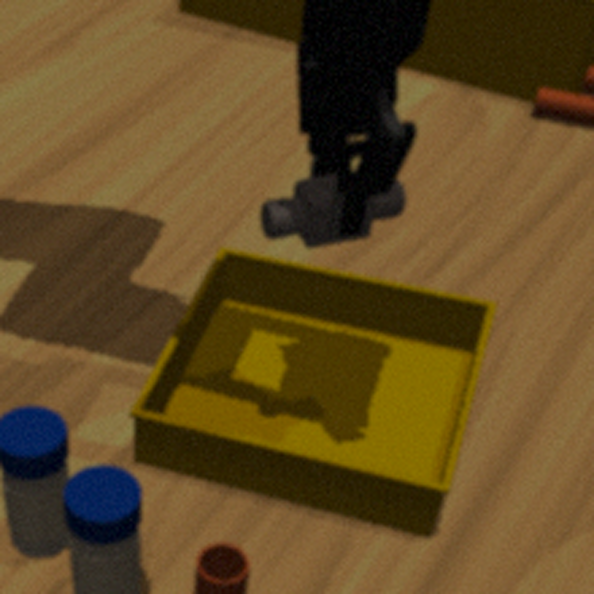

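The valve is held level. Carrying it across in two stages.

>>> move_arm:
  deltas:
    - [-0.03,0.03,0,-0.06,20]
    - [-0.08,0.083,0,-0.16,20]
    - [-0.14,0.145,0,-0.28,20]
    - [-0.2,0.207,0,-0.41,20]
    - [-0.26,0.27,0,-0.53,20]
    - [-0.32,0.332,0,-0.66,20]
    - [-0.38,0.395,0,-0.78,20]
    - [-0.43,0.446,0,-0.88,20]

```text
t: 12.03
tcp_pos: [0.5547, -0.0032, 0.1935]
tool_rot: [0.792, 0.61, 0.0, 0.001]
force: [0.9, -0.4, -2.5]
finger_gap: 0.411
```

>>> move_arm:
  deltas:
    - [0,0,0,0,20]
    - [0,0,0,0,20]
    - [0,0,0,0,20]
    - [0,0,0,0,20]
    - [0,0,0,0,20]
    - [0,0,0,0,20]
    - [0,0,0,0,20]
    - [0,0,0,0,20]

```text
t: 12.7
tcp_pos: [0.5542, -0.0001, 0.1934]
tool_rot: [0.793, 0.61, 0.0, -0.0]
force: [-0.0, 0.4, -3.1]
finger_gap: 0.409
```

Run:
```python
from go import *
go(.580,-.2469,.16,1.757)
```

```text
t 12.7 p [ 5.542e-01 -1.000e-04  1.934e-01] a 1.3114 tilt [ 0.  0. -1.] gap 0.409 F [-0.   0.4 -3.1] q [-0.2   0.5   1.66  0.    0.98  0.06]
units [-0.5798  0.2206  0.0834] twist -0.8912 rows 6.00466984144647 3.564966857286443
```

>>> move_arm:
  deltas:
    - [-0.05,0.019,0,-0.08,20]
    - [-0.13,0.05,0,-0.2,20]
    - [-0.22,0.084,0,-0.34,20]
    - [-0.31,0.118,0.01,-0.48,20]
    - [-0.4,0.152,0.03,-0.62,20]
    - [-0.48,0.183,0.05,-0.74,20]
    - [-0.55,0.209,0.07,-0.85,20]
    - [-0.58,0.221,0.083,-0.891,20]

```text
t: 13.37
tcp_pos: [0.5804, -0.2524, 0.1594]
tool_rot: [0.639, 0.769, -0.001, 0.001]
force: [0.4, -0.1, -2.2]
finger_gap: 0.408
```

>>> move_arm:
  deltas:
    - [0,0,0,0,20]
    - [0,0,0,0,20]
    - [0,0,0,0,20]
    - [0,0,0,0,20]
    - [0,0,0,0,20]
    - [0,0,0,0,20]
    - [0,0,0,0,20]
    - [0,0,0,0,20]

```text
t: 14.03
tcp_pos: [0.5801, -0.2472, 0.1604]
tool_rot: [0.638, 0.77, 0.0, 0.0]
force: [0.8, 0.3, -3.4]
finger_gap: 0.406
```

Run:
```python
from go import *
go(.580,-.2469,.09,1.757)
for n in("top","scene"):
    p,d=manip.snapshot(n);np.savez(n+"7.npz",p=p,d=d);a=p[130:320,330:520] if n=="top" else p[180:410,60:330]
    cv2.imwrite(f"pics/{n}7.png",cv2.resize(a[:,:,::-1],None,fx=2.6,fy=2.6,interpolation=2))
```

```text
t 14.03 p [ 0.5801 -0.2472  0.1604] a 1.7566 tilt [ 3.e-04 -2.e-04 -1.e+00] gap 0.406 F [ 0.8  0.3 -3.4] q [-0.58  0.63  1.49  0.    1.02 -0.77]
units [ 8.000e-04 -1.000e-04  1.761e-01] twist -0.0009 rows 1.6890423357342126 0.003559503702545541
```

View pics/top7.png

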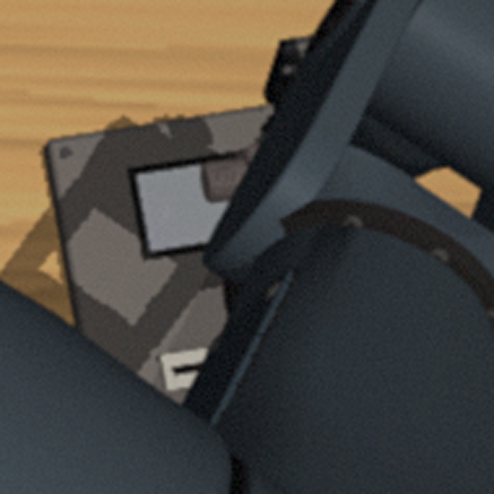

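View pics/scene7.png

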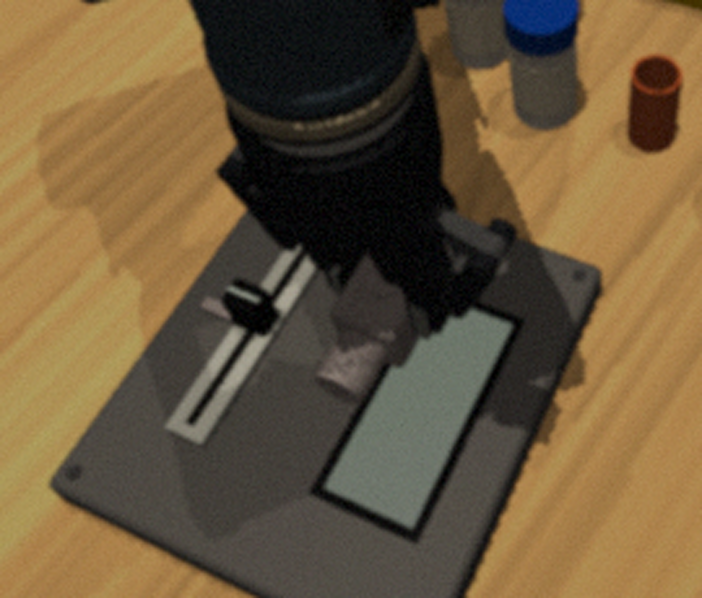

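The valve hangs over the window, its body and stub visible near (370,330) in the scene crop. I'll lower it to an intermediate height and measure the valve itself.

>>> move_arm:
  deltas:
    - [0,0,0.03,0,20]
    - [0,0,0.065,0,20]
    - [0,0,0.1,0,20]
    - [0,0,0.135,0,20]
    - [0,0,0.165,0,20]
    - [0,0,0.19,0,20]
    - [0,0,0.205,0,20]
    - [0,0,0.212,0,20]

```text
t: 14.8
tcp_pos: [0.5794, -0.2474, 0.0739]
tool_rot: [0.639, 0.769, -0.0, -0.001]
force: [-0.2, -0.2, -1.9]
finger_gap: 0.414
```

>>> move_arm:
  deltas:
    - [0,0,0,0,20]
    - [0,0,0,0,20]
    - [0,0,0,0,20]
    - [0,0,0,0,20]
    - [0,0,0,0,20]
    - [0,0,0,0,20]
    - [0,0,0,0,20]
    - [0,0,0,0,20]

```text
t: 15.47
tcp_pos: [0.5799, -0.2477, 0.0755]
tool_rot: [0.639, 0.769, 0.0, 0.0]
force: [1.1, -0.5, -2.9]
finger_gap: 0.41
```

```bash
cat > v.py <<'E'
from go import *
from m import *
import sys
k=sys.argv[1]
go(.580,-.2469,.0607,1.757)
W=np.array([.580,-.2468]);u=np.array([-.1848,.9828]);v=np.array([.9828,.1848])
for n in("top","scene"):
    p,d=manip.snapshot(n);np.savez(n+k+".npz",p=p,d=d);a=p[130:320,330:520] if n=="top" else p[180:410,60:330]
    cv2.imwrite(f"pics/{n}{k}.png",cv2.resize(a[:,:,::-1],None,fx=2.6,fy=2.6,interpolation=2))
    C=cloud(n,d);S=p.max(2).astype(int)
    D=C[:,:,:2]-W;s=D@u;t=D@v;z=C[:,:,2]
    m=(abs(s)<.07)&(abs(t)<.03)&(z>.036)&(z<.115)&(S>38)&(p[:,:,0]>p[:,:,2])
    print(n,m.sum())
    for lo in np.arange(-.06,.06,.01):
        q=m&(s>=lo)&(s<lo+.01)
        if q.sum()>5: print("  s %.3f n %d t %s z %s"%(lo,q.sum(),np.percentile(t[q],[3,97]).round(4),np.percentile(z[q],[3,97]).round(4)))
    if m.any(): print("  s range",np.percentile(s[m],[.5,99.5]).round(4))
E
python3 v.py 8
```

```text
t 15.47 p [ 0.5799 -0.2477  0.0755] a 1.7558 tilt [ 2.e-04 -2.e-04 -1.e+00] gap 0.41 F [ 1.1 -0.5 -2.9] q [-0.58  0.75  1.54 -0.    0.85 -0.77]
units [0.002  0.0005 0.0371] twist -0.0024 rows 0.35605993483085574 0.009664109939100385
top 13
  s 0.020 n 11 t [0.0109 0.0158] z [0.0789 0.0942]
  s range [0.019  0.0235]
scene 938
  s -0.060 n 76 t [-0.0094  0.0117] z [0.0653 0.0866]
  s -0.050 n 147 t [-0.0096  0.0129] z [0.0736 0.0879]
  s -0.040 n 139 t [-0.0098  0.0127] z [0.0733 0.0884]
  s -0.030 n 239 t [-0.0145  0.0182] z [0.0636 0.0932]
  s -0.020 n 203 t [-0.0165  0.0203] z [0.0662 0.0942]
  s -0.010 n 122 t [-0.0162  0.0252] z [0.071  0.0965]
  s 0.000 n 12 t [-0.0164 -0.01  ] z [0.0912 0.0937]
  s range [-0.0516  0.0015]
```

View pics/scene8.png

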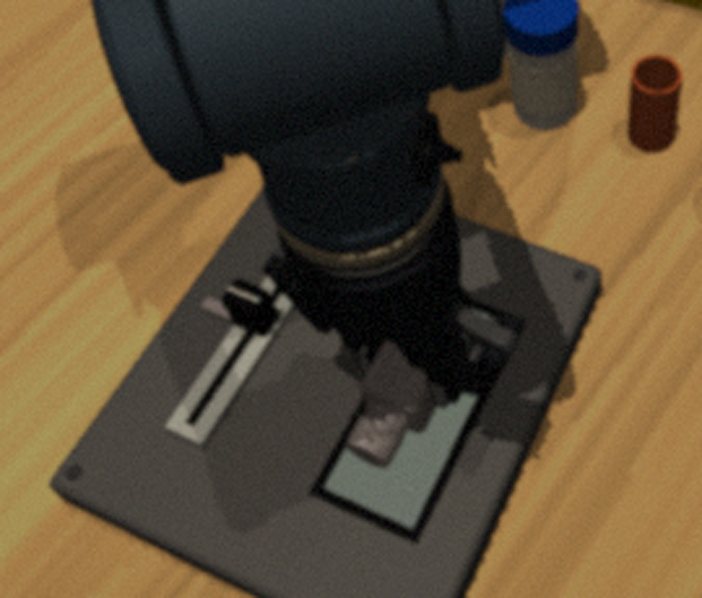

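View pics/top8.png

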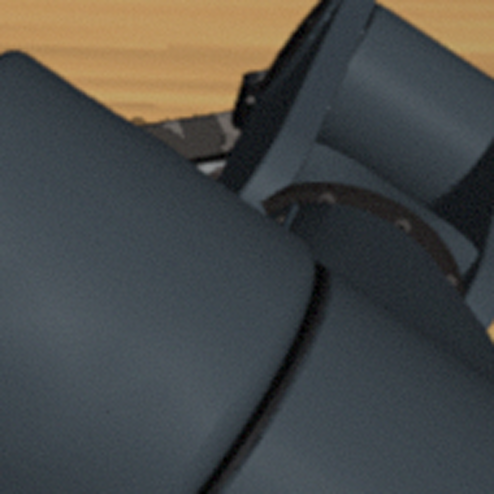

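Measured: body top 93–94 mm and stub top 88 mm (both as expected, so the underside is 18 mm below the TCP). Stub height is constant along its length, so the valve is level. Its centre is about 1.5 mm off in s and t. Final small correction and lowering:

>>> move_arm:
  deltas:
    - [0.001,-0.001,0.005,0,20]
    - [0.003,-0.002,0.01,0,20]
    - [0.003,-0.002,0.016,0,20]
    - [0.003,-0.002,0.022,0,20]
    - [0.003,-0.002,0.028,0,20]
    - [0.003,-0.002,0.033,0,20]
    - [0.003,-0.002,0.037,0,20]
    - [0.003,-0.002,0.037,0,20]

```text
t: 16.23
tcp_pos: [0.5787, -0.2465, 0.06]
tool_rot: [0.639, 0.769, -0.0, -0.0]
force: [0.1, -0.5, -1.9]
finger_gap: 0.416
```

>>> move_arm:
  deltas:
    - [0,0,0,0,20]
    - [0,0,0,0,20]
    - [0,0,0,0,20]
    - [0,0,0,0,20]
    - [0,0,0,0,20]
    - [0,0,0,0,20]
    - [0,0,0,0,20]
    - [0,0,0,0,20]

```text
t: 16.9
tcp_pos: [0.5789, -0.2466, 0.0606]
tool_rot: [0.639, 0.769, 0.0, 0.0]
force: [0.8, 0.1, -1.2]
finger_gap: 0.409
```

>>> move_arm:
  deltas:
    - [0,0,0,0,20]
    - [0,0,0,0,20]
    - [0,0,0,0,20]
    - [0,0,0,0,20]
    - [0,0,0,0,20]
    - [0,0,0,0,20]
    - [0,0,0,0,20]
    - [0,0,0,0,20]

```text
t: 17.57
tcp_pos: [0.5789, -0.2467, 0.0605]
tool_rot: [0.639, 0.769, 0.0, 0.0]
force: [-0.0, -0.6, -2.7]
finger_gap: 0.413
```

```bash
python3 v.py 9
python3 - <<'E'
from m import *
z=np.load("scene9.npz");C=cloud("scene",z["d"]);a=.186
m=(C[:,:,2]>.069)&(C[:,:,2]<.08)&(abs(C[:,:,0]-.467)<.03)&(abs(C[:,:,1]+.265)<.02)
r=rect(C[m]);d=r[0]/1000-[.5264,-.257];print("grip",r,d@[np.cos(a),np.sin(a)],d@[-np.sin(a),np.cos(a)])
print(np.round(manip.sense()["qd"],4))
E
```

```text
t 17.57 p [ 0.5789 -0.2467  0.0605] a 1.7558 tilt [ 0. -0. -1.] gap 0.413 F [-0.  -0.6 -2.7] q [-0.58  0.77  1.55  0.    0.82 -0.77]
units [-0.0011  0.0026 -0.0004] twist -0.0025 rows 0.02706733710076725 0.009960396706976127
top 1
  s range [0.0133 0.0133]
scene 886
  s -0.060 n 33 t [-0.0099  0.0098] z [0.0506 0.0719]
  s -0.050 n 167 t [-0.0116  0.0121] z [0.0546 0.0732]
  s -0.040 n 132 t [-0.0101  0.012 ] z [0.0596 0.0733]
  s -0.030 n 217 t [-0.0148  0.0169] z [0.0495 0.0784]
  s -0.020 n 189 t [-0.0163  0.0177] z [0.0503 0.0788]
  s -0.010 n 133 t [-0.0193  0.0234] z [0.0537 0.0819]
  s 0.000 n 15 t [-0.0176 -0.0072] z [0.0751 0.081 ]
  s range [-0.0505  0.0023]
grip (array([ 467.7, -264.8]), array([22.6, 17.6]), 11.18) -0.05912998054870393 0.003189890328818921
[ 0.0005  0.001  -0.0003 -0.0005  0.0007 -0.0001]
```

View pics/scene9.png

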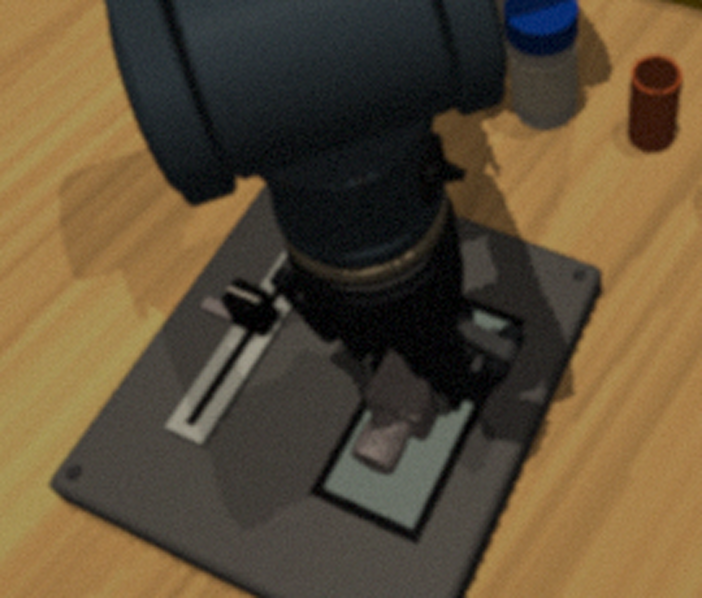

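The valve's body top is at 78.5 mm, so its underside is about 11.5 mm above the glass. It is centred within about 1 mm, level and still, and the grip is beside the clip. Handing in.

```bash
python3 -c "
from station import manip
print(manip.sign_off())"
```

```text
the job is handed in; nothing more can be done
None
```

I slid the focus grip level with the index clip, then carried the valve over the row. I handed the job in at about 17.7 s of the 61 s, still gripping the valve above the reader's window. The sign-off reported no verdict, so these are my own last measurements:

- **Focus grip:** it stands at reader y of about +3 mm and the clip at +2.2 mm, so it is roughly 1 mm off. The four readings right after the slide ranged from 1.8 to 4.3 mm, all within the 5 mm limit.
- **Crossing:** the valve's centre was at about 0.19 m height midway between bin and reader.
- **Valve at the end:**
  - Its underside is about 11.5 mm above the glass, and its centre is within about 1–2 mm of the window's centre.
  - It is level and aligned lengthwise within about 0.01 rad.
  - The arm's joints were still, and the gap of about 35 mm matches the 36 mm body.

**Checks that were limited:**
- In the last steps the arm hid the valve from the top camera. The final valve position therefore rests on the scene camera's depth and the arm's own readings.
- I saw no sign of the row being disturbed. I did not re-measure those four things after the carry, and only two or three of them were in the last pictures.

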